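Push the reagent caps home, smallest bottle first

ROBOT

A 7-joint arm with a two-finger parallel gripper is mounted at the origin on the work surface. World frame = base frame: x ahead of the robot, y to its left, z up, the work surface at z = 0. Lengths are in m, angles in rad, forces in N, time in s.
With the tool pointing down it reaches from about 0.4 to 0.85 m from the base axis. Payload 10.4 kg.
Tool frame: the origin (TCP) lies at the very end of the fingers, on their centre line; the grasp point (between the pads) lies 19 mm behind it; z points along the fingers, y is the line along which they close (so a half turn about z gives the same grasp; the last joint's range is limited). The gripper opens to 87 mm and grips with 3 to 60 N. Pads are 19 mm wide; open, the fingers measure 117 mm over their backs; the gripper's body (75 mm by 190 mm) begins 51 mm behind the grasp point.
Start: joints at [1.198, 0.332, -0.065, 1.46, 0.022, 1.35, -0.088], TCP at [0.214, -0.587, 0.188] pointing down, gripper open.
Joint ranges: [-2.6, 2.6], [-0.5, 2.12], [-1.47, 1.34], [0.16, 2.42], [-1.27, 4.41], [0.06, 2.06], [-2.6, 2.6]. Speed limits (rad/s): [2.22, 2.22, 2.79, 2.79, 3.14, 3.14, 3.14].

INTERFACE

Orientations are given as a unit quaternion [x, y, z, w].
In Python, from bench import r gives the robot as it stands.
- The arm moves only by the shell command python3 -m crank 'ROWS' [FORCE]. ROWS is JSON, a list that holds one entry, the list of rows, each a list of 5 numbers: the shift along the tool's x, y, z in mm, then the turn about the tool's z in degrees, then the opening, from -1 (shut) to 1 (fully open). A call has 1 to 20 rows; each row is the pose to reach, as a shift and turn from the pose commanded when the call began, along the tool's axes at that moment; what a row does not reach only later rows make up. A row lasts 1/10 s, in which the tool goes at most 50 mm and 8.59 degrees, less where a joint would pass 70% of its speed; a pose out of reach is approached as far as the arm can. A call with a gripper value outside its range is refused whole. The fingers move at their own pace and stop on an object; FORCE is the grip in N (left out, the last holds). Time passes only in rows, so rows that repeat a pose let the fingers close. It gives the time, the measured TCP pose, the force, the opening and the grip force at its end, in the units of the state.
- r.read_state(): the state, without advancing time (a new reading comes with each control period).
- r.camera(name): name is "scene" or "top"; returns a dict with "image" (384x512x3 uint8, red, green, blue), "vfov" (degrees; the focal length in pixels is half the picture's height over the tangent of half this angle, whatever the lens; pixels are square), "cx", "cy" (the principal point, pixels), "eye" and "attitude" of the camera in the world. Camera axes: x right, y down, z forward; pixel columns grow to the right and rows downward; lengths in m; the calibration is good to about 2 mm. A picture is of the moment at which its call begins. There is no depth.
- r.close_job(): hands the job in; it is judged then, once.
The state is a dict: "time": time; "joint_positions": joint angles; "joint_vel": joint speeds; "joint_torque": joint torques, N m; "ee_pos": TCP position; "eef_rot": TCP orientation; "ft_force": force on the tool from outside, world axes, zero at the start; "torque": the same for the moment, N m; "width": finger opening in m; "grip_force": force on a finger pad.
Only numpy, scipy, OpenCV 4.12 (cv2) and the standard library are available. Lean on these libraries where they do the work, as an engineer would, in place of code of your own. Each camera call takes 0.05 s, during which the arm holds its last target. There are 200 camera calls.

TASK

The caps of the three brown reagent bottles are only half on. With the fingertips, press each cap straight down until it is fully home: the small bottle first because it evaporates fastest, then the medium one, then the large one. Press gently, do not tip or lift the bottles, and leave them and the other things on the bench standing where they are.

Things in the scene. Friction and masses are not known exactly. Their poses are not given: they have to be found in the camera images.
- small_bottle: small reagent bottle: loose, round, brown glass, body 38 mm across up to a shoulder 44 mm high, neck 24 mm across, white paper label, about 90 g. Origin at the centre of its underside; z up along the bottle.
- small_cap (a joint): how far the small bottle's cap has been pushed down (m): 0 is fully raised, 0.010 is fully home against a hard stop; it starts between 0 and 0.0025. It slides straight down along the bottle with a steady drag of about 3 N and stays where it is left.
- small_cap_top (a point): centre of the flat top of the small bottle's plain white round cap (30 mm across, 18 mm tall), on the bottle's axis. It is 74 mm above the bottle's underside with the cap fully raised (a band of brown neck shows below the cap) and 64 mm with the cap fully home. It moves with the cap.
- medium_bottle: medium reagent bottle: loose, round, brown glass, body 54 mm across up to a shoulder 58 mm high, neck 31 mm across, white paper label, about 200 g. Origin at the centre of its underside; z up along the bottle.
- medium_cap (a joint): how far the medium bottle's cap has been pushed down (m): 0 is fully raised, 0.010 is fully home against a hard stop; it starts between 0 and 0.0025. It slides straight down along the bottle with a steady drag of about 3 N and stays where it is left.
- medium_cap_top (a point): centre of the flat top of the medium bottle's plain white round cap (38 mm across, 20 mm tall), on the bottle's axis. It is 91 mm above the bottle's underside with the cap fully raised (a band of brown neck shows below the cap) and 81 mm with the cap fully home. It moves with the cap.
- large_bottle: large reagent bottle: loose, round, brown glass, body 72 mm across up to a shoulder 72 mm high, neck 40 mm across, white paper label, about 420 g. Origin at the centre of its underside; z up along the bottle.
- large_cap (a joint): how far the large bottle's cap has been pushed down (m): 0 is fully raised, 0.010 is fully home against a hard stop; it starts between 0 and 0.0025. It slides straight down along the bottle with a steady drag of about 3 N and stays where it is left.
- large_cap_top (a point): centre of the flat top of the large bottle's plain white round cap (48 mm across, 22 mm tall), on the bottle's axis. It is 108 mm above the bottle's underside with the cap fully raised (a band of brown neck shows below the cap) and 98 mm with the cap fully home. It moves with the cap.
- scale: bystander: loose grey pocket scale with a steel pan, 75 x 125 x 20 mm. Origin at the centre of its underside, long side along its y.
- rack: bystander: loose white test-tube rack with nine glass tubes, 160 x 60 mm, 81 mm high over the tubes. Origin at the centre of its underside, long side along its x.
- jar: bystander: loose squat green glass jar with a wide yellow lid already closed, 68 mm across, 64 mm high. Origin at the centre of its underside.
- analyser: fixed white analyser on the robot's left, an obstacle: 260 mm (its x) by 300 mm (its y), front deck 60 mm high on its -y side, rear part 105 mm high, an open lid standing up to 195 mm above its middle. Origin at the centre of its underside.

How it is judged:
On the way, in this order (a step that is already met when the one before it is completed fails the run):
1. the small bottle's cap is pressed home (value of joint small_cap above 0.008 m), for 0.1 s.
2. the medium bottle's cap is pressed home (value of joint medium_cap above 0.008 m), for 0.1 s.
3. the large bottle's cap is pressed home (value of joint large_cap above 0.008 m), for 0.1 s.
At the end, for the whole second after the job is handed in: All three caps are home (pushed down more than 8 of 10 mm), in the order small, medium, large; each bottle stands upright on the bench (within 0.08 rad), at rest and within 20 mm of where it started (value of joint each of small_cap, medium_cap, large_cap above 0.008 m and angle between each of small_bottle, medium_bottle, large_bottle's own z axis and vertical below 0.08 rad and height (world z) of each of small_bottle, medium_bottle, large_bottle below 0.005 m and distance of each of small_bottle, medium_bottle, large_bottle from where it was at the start of the episode below 0.02 m and linear speed of each of small_bottle, medium_bottle, large_bottle below 0.02 m/s); the robot touches nothing.
It fails at once if a bottle is shoved or carried more than 20 mm from where it stood, or lifted more than 10 mm (distance of any of small_bottle, medium_bottle, large_bottle from where it was at the start of the episode above 0.02 m or height (world z) of any of small_bottle, medium_bottle, large_bottle above 0.01 m).
It fails at once if a bottle is tipped more than about 15 degrees (angle between any of small_bottle, medium_bottle, large_bottle's own z axis and vertical above 0.26 rad).
It fails at once if the robot presses on a bottle or its cap with more than 35 N (contact force between any of the fingers, the arm and small_bottle above 35 N or contact force between any of the fingers, the arm and medium_bottle above 35 N or contact force between any of the fingers, the arm and large_bottle above 35 N).
It fails at once if the pocket scale, the tube rack or the jar is moved more than 15 mm (distance of any of scale, rack, jar from where it was at the start of the episode above 0.015 m).
It also fails if it takes over 51 s, if anything falls off the work surface, if the arm or the gripper's body presses on something with over 40 N, if the wrist force passes 120 N, or if a joint passes its speed limit or range.

## Working session

There is one attempt and no reset: what is moved stays moved. The work goes in short steps, Python scripts to look and compute and a shell command to move; the robot and the scene stay as the last step left them, time stands still between calls to the robot, and variables do not carry over. Pictures are saved under pics/ and viewed, at most 10 in all, crops included, and the job is handed in when it is done.

```bash
ls; mkdir -p pics
python3 - <<'E'
from bench import r
import cv2
s=r.read_state();print({k:s[k] for k in("time","ee_pos","eef_rot","ft_force","width")})
for n in("scene","top"):
    c=r.camera(n);cv2.imwrite(f"pics/{n}0.png",c["image"][:,:,::-1]);print({k:c[k] for k in c if k!="image"})
E
```

```text
pics
{'time': 0.0, 'ee_pos': array([ 0.21404485, -0.58675561,  0.18746514]), 'eef_rot': array([ 9.84742220e-01,  1.74018007e-01, -1.57261874e-04, -6.85162768e-04]), 'ft_force': array([-0.0641688 ,  0.00057203,  0.06574716]), 'width': 0.08696570453767784}
{'vfov': 42.04682415641179, 'cx': 261.88004653048785, 'cy': 191.50033180079095, 'eye': array([ 0.97468949, -0.52163679,  1.23718469]), 'attitude': array([ 0.92151673,  0.27268408, -0.07848692, -0.26512282])}
{'vfov': 50.520576008547216, 'cx': 251.24463173875972, 'cy': 194.06734198422566, 'eye': array([0.32345323, 0.11846176, 1.22498284]), 'attitude': array([-0.65294579,  0.74918374, -0.0851898 ,  0.07161157])}
```

View pics/top0.png

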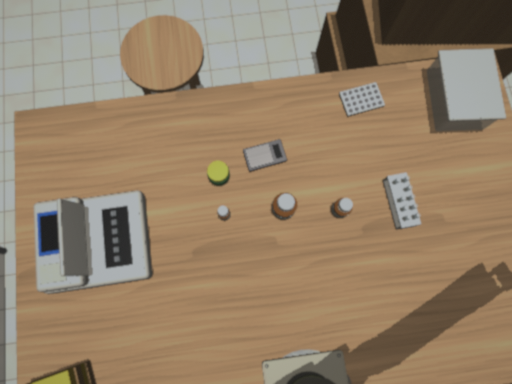

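View pics/scene0.png

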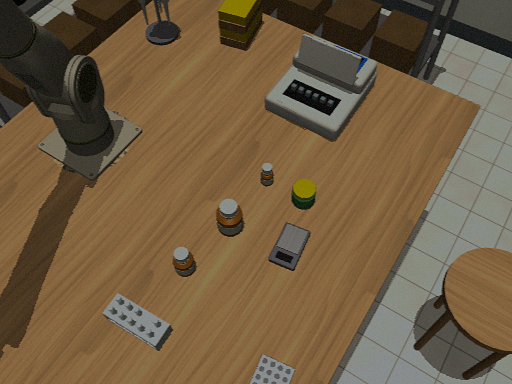

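The top view shows the small cap at (223,212), large at (286,202) and medium at (345,206). The jar is at (218,172), the scale at (265,155) and the rack at (403,200). In the scene view, the caps are at (267,167), (229,206) and (181,254).

```bash
cat > h.py <<'E'
import numpy as np,cv2
from scipy.spatial.transform import Rotation as R
def ray(c,p):
    f=192/np.tan(np.radians(c["vfov"])/2)
    d=R.from_quat(c["attitude"]).apply([(p[0]-c["cx"])/f,(p[1]-c["cy"])/f,1]);return d/np.linalg.norm(d)
def onz(c,p,z):
    d=ray(c,p);return c["eye"]+d*(z-c["eye"][2])/d[2]
def blob(c,p,w):
    """centre of bright grey cap near p"""
    im=c["image"];hsv=cv2.cvtColor(im,cv2.COLOR_RGB2HSV)
    m=((hsv[...,1]<70)&(hsv[...,2]>115)).astype(np.uint8)
    k=np.zeros_like(m);cv2.circle(k,p,w,1,-1);m&=k
    n,l,st,ce=cv2.connectedComponentsWithStats(m);i=1+np.argmax(st[1:,4]);return ce[i],st[i]
def tri(a,p,b,q):
    u,v=ray(a,p),ray(b,q);w=b["eye"]-a["eye"]
    s=np.linalg.lstsq(np.c_[u,-v],w,rcond=None)[0];A=a["eye"]+s[0]*u;B=b["eye"]+s[1]*v
    return (A+B)/2,np.linalg.norm(A-B)
E
python3 - <<'E'
from bench import r
from h import *
np.set_printoptions(precision=4,suppress=True)
t=r.camera("top");s=r.camera("scene")
for n,pt,ps,w,h in(("small",(223,212),(267,167),11,.073),("med",(345,206),(181,254),13,.090),("large",(286,202),(229,206),14,.107)):
    a,sa=blob(t,pt,w);b,sb=blob(s,ps,w)
    print(n,a,sa,b,sb);print(onz(t,a,h),onz(s,b,h),tri(t,a,s,b))
for p,h in(((218,172),.064),((265,155),.02),((403,200),.07),((405,178),.04),((98,240),.06)): print(p,onz(t,p,h))
a=np.hstack([cv2.resize(t["image"][185:235,200:360],None,fx=5,fy=5,interpolation=0)]);b=cv2.resize(s["image"][150:285,150:300],None,fx=2.4,fy=2.4,interpolation=0)
o=np.zeros((590,800,3),np.uint8);o[:250]=a;o[255:255+b.shape[0],:b.shape[1]]=b
cv2.imwrite("pics/crop.png",o[:,:,::-1])
E
```

```text
small [222.381  210.1048] [217 205  12  11 105] [266.6866 166.4179] [262 163  11   8  67]
[0.5461 0.1669 0.073 ] [0.5429 0.1691 0.073 ] (array([0.5449, 0.1664, 0.0779]), np.float64(0.0006700985196208365))
med [345.8239 203.8994] [339 197  14  15 159] [180.3841 252.8146] [173 247  15  13 151]
[ 0.5127 -0.1841  0.09  ] [ 0.51   -0.1823  0.09  ] (array([ 0.5118, -0.1833,  0.0939]), np.float64(0.0006229225877389664))
large [285.8845 201.1434] [277 193  18  17 251] [227.8178 205.7804] [219 199  19  15 214]
[ 0.5406 -0.0142  0.107 ] [ 0.5379 -0.0126  0.107 ] (array([ 0.5396, -0.014 ,  0.1108]), np.float64(0.0007116838701805031))
(218, 172) [0.6634 0.1662 0.064 ]
(265, 155) [0.7109 0.0169 0.02  ]
(403, 200) [ 0.5047 -0.3563  0.07  ]
(405, 178) [ 0.5751 -0.3895  0.04  ]
(98, 240) [0.5108 0.5301 0.06  ]
```

View pics/crop.png

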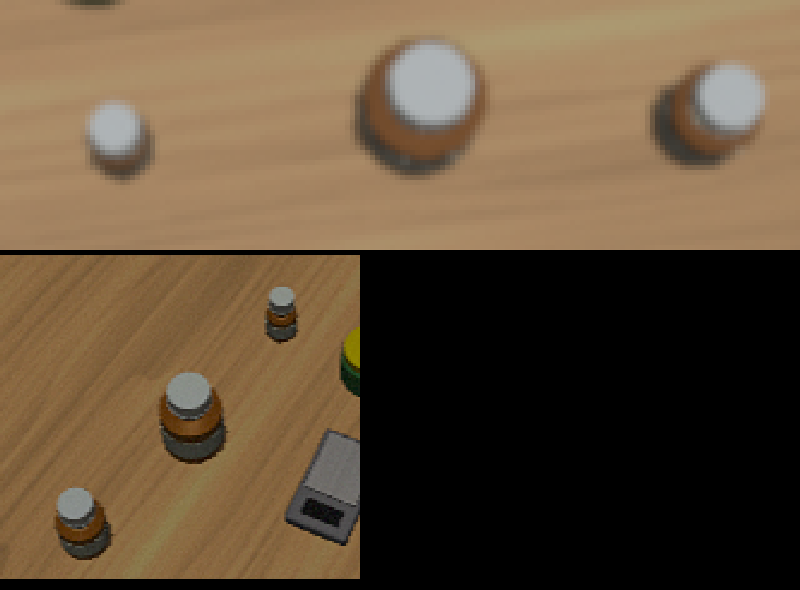

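Both views agree to within 3 mm: small ≈ (0.545, 0.168), medium ≈ (0.511, -0.183), large ≈ (0.539, -0.0135). Everything else is well below the travel height. I'll shut the fingers and go above the small cap through a waypoint at (0.45, -0.25).

```bash
python3 -m crank '[[[17,-12,0,0,-1],[34,-24,0,0,-1],[56,-39,0,0,-1],[78,-55,0,0,-1],[101,-71,0,0,-1],[123,-86,0,0,-1],[146,-102,0,0,-1],[168,-118,0,0,-1],[191,-134,0,0,-1],[213,-149,0,0,-1],[236,-165,0,0,-1],[258,-181,0,0,-1],[281,-196,0,0,-1],[303,-212,0,0,-1],[321,-225,0,0,-1],[332,-232,0,0,-1],[337,-236,0,0,-1],[337,-236,0,0,-1]]]' 10
python3 -m crank '[[[6,-9,0,0,-1],[20,-32,0,0,-1],[36,-56,0,0,-1],[52,-80,0,0,-1],[68,-105,0,0,-1],[84,-130,0,0,-1],[100,-155,0,0,-1],[116,-180,0,0,-1],[132,-204,0,0,-1],[148,-229,0,0,-1],[164,-254,0,0,-1],[180,-278,0,0,-1],[195,-302,0,0,-1],[210,-325,0,0,-1],[222,-344,0,0,-1],[230,-356,0,0,-1],[233,-360,0,0,-1],[233,-360,0,0,-1],[233,-360,0,0,-1]]]'
python3 - <<'E'
from bench import r
from h import *
s=r.read_state();M=R.from_quat(s["eef_rot"]).as_matrix();print(s["ee_pos"],M,s["ft_force"],s["width"])
for n,p in(("s",(.545,.168,.074)),("m",(.511,-.183,.091)),("l",(.539,-.0135,.108))): print(n,M.T@(np.array(p)-s["ee_pos"])*1000)
c=r.camera("scene");cv2.imwrite("pics/s1.png",cv2.resize(c["image"][80:270,150:400],None,fx=3,fy=3)[:,:,::-1])
E
```

```text
time: 2.0
ee_pos: [0.45, -0.2498, 0.1882]
eef_rot: [0.985, 0.174, -0.0, -0.0]
ft_force: [-0.2, 0.1, -0.5]
width: 0.0005
grip_force: 0.0
time: 3.9
ee_pos: [0.5456, 0.1667, 0.1881]
eef_rot: [0.985, 0.173, -0.0, 0.0]
ft_force: [0.6, 0.2, 1.1]
width: 0.0006
grip_force: 0.0
[0.54559058 0.16669124 0.18813997] [[ 9.39966888e-01  3.41265648e-01 -7.97982712e-05]
 [ 3.41265488e-01 -9.39966631e-01 -7.74540253e-04]
 [-3.39331693e-04  7.00809795e-04 -9.99999697e-01]] [0.56731601 0.19204476 1.05015596] 0.0005730554711818893
s [-6.97609355e-02 -1.51173091e+00  1.14138973e+02]
m [-151.81859019  316.82543815   97.41355521]
l [-67.66078568 167.06844618  80.28004144]
```

View pics/s1.png

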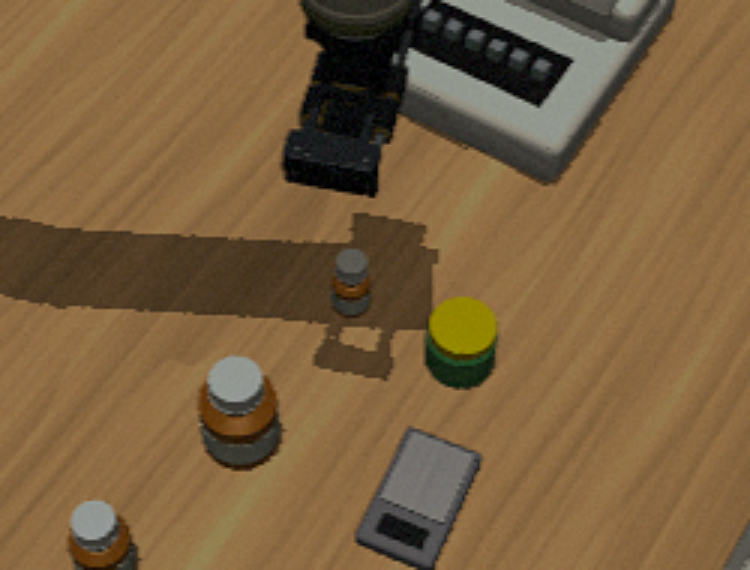

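The closed gripper hangs above the small bottle, with its lower edge at about (330,188) in the crop. The caps are clear. I'll check where the TCP projects to in this image before going down.

```bash
python3 - <<'E'
from bench import r
from h import *
s=r.read_state();M=R.from_quat(s["eef_rot"]).as_matrix()
for n in("scene","top"):
    c=r.camera(n);f=192/np.tan(np.radians(c["vfov"])/2)
    def pj(p):
        q=R.from_quat(c["attitude"]).inv().apply(p-c["eye"]);return (q[:2]/q[2]*f+[c["cx"],c["cy"]])
    for o in([0,0,0],[0,.015,0],[0,-.015,0],[.01,0,0],[-.01,0,0],[0,0,-.07],[0,0,-.12]):
        p=pj(s["ee_pos"]+M@o);print(n,o,p,(p-[150,80])*3 if n=="scene" else "")
E
python3 -m crank '[[[0,-1,15,0,-1],[0,-1,35,0,-1],[0,-1,55,0,-1],[0,-1,70,0,-1],[0,-1,80,0,-1],[0,-1,86,0,-1],[0,-1,90,0,-1],[0,-1,90,0,-1],[0,-1,90,0,-1],[0,-1,90,0,-1]]]'
python3 - <<'E'
from bench import r
from h import *
c=r.camera("scene");cv2.imwrite("pics/s2.png",cv2.resize(c["image"][120:200,220:330],None,fx=6,fy=6)[:,:,::-1])
E
```

```text
scene [0, 0, 0] [267.41563357 142.48282636] [352.24690071 187.44847909]
scene [0, 0.015, 0] [266.1602461 146.9045687] [348.48073831 200.71370611]
scene [0, -0.015, 0] [268.65631279 138.1128896 ] [355.96893838 174.33866879]
scene [0.01, 0, 0] [271.11244996 143.16249092] [363.33734989 189.48747275]
scene [-0.01, 0, 0] [263.72551859 141.80439387] [341.17655576 185.41318161]
scene [0, 0, -0.07] [267.68473581 125.41537657] [353.05420744 136.24612971]
scene [0, 0, -0.12] [267.89298801 112.20725984] [353.67896402  96.62177953]
top [0, 0, 0] [219.6135875  202.16304213] 
top [0, 0.015, 0] [224.75585555 199.53307818] 
top [0, -0.015, 0] [214.4558572  204.80091409] 
top [0.01, 0, 0] [217.88016452 198.83546894] 
top [-0.01, 0, 0] [221.35338012 205.50284281] 
top [0, 0, -0.07] [217.52362958 196.360763  ] 
top [0, 0, -0.12] [215.84513201 191.70080728] 
time: 5.05
ee_pos: [0.5455, 0.1692, 0.0988]
eef_rot: [0.985, 0.174, 0.001, 0.0]
ft_force: [-0.5, -0.7, -0.8]
width: 0.0005
grip_force: 0.0
```

View pics/s2.png

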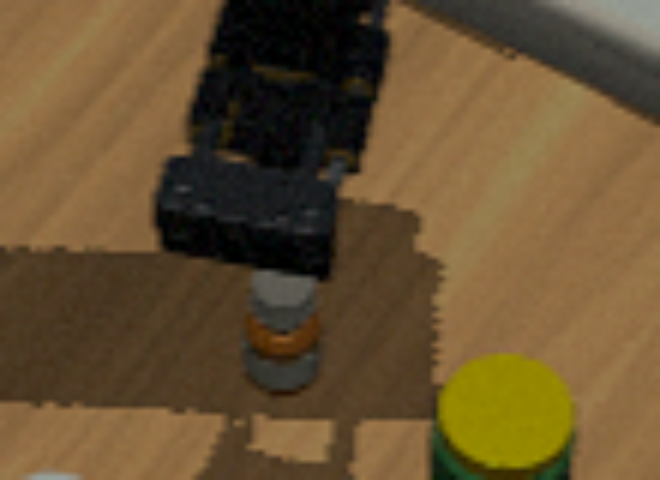

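The gripper is centred over the small bottle, and the gripper body hides the fingertips at about (285,275). I'll go down slowly and watch the force.

```bash
python3 -m crank '[[[0,1,8,0,-1],[0,1,16,0,-1],[0,1,20,0,-1],[0,1,23,0,-1],[0,1,25,0,-1],[0,1,26,0,-1],[0,1,27,0,-1],[0,1,28,0,-1],[0,1,29,0,-1],[0,1,30,0,-1],[0,1,30,0,-1],[0,1,30,0,-1]]]'
```

```text
time: 6.3
ee_pos: [0.5454, 0.1681, 0.0682]
eef_rot: [0.985, 0.174, 0.0, 0.0]
ft_force: [-0.1, 0.2, -0.5]
width: 0.0006
grip_force: 0.0
```

```bash
python3 -m crank '[[[0,0,0.5,0,-1],[0,0,1,0,-1],[0,0,1.5,0,-1],[0,0,2,0,-1]]]'; python3 -m crank '[[[0,0,0.5,0,-1],[0,0,1,0,-1],[0,0,1.5,0,-1],[0,0,2,0,-1]]]'
```

```text
time: 6.7
ee_pos: [0.5454, 0.1681, 0.0662]
eef_rot: [0.985, 0.174, 0.0, 0.0]
ft_force: [0.4, 0.8, -0.1]
width: 0.0006
grip_force: 0.0
time: 7.1
ee_pos: [0.5454, 0.1681, 0.0641]
eef_rot: [0.985, 0.174, -0.0, 0.0]
ft_force: [0.1, 0.2, -0.4]
width: 0.0006
grip_force: 0.0
```

There's no force at cap height, so I'll look before going further.

Run:
```python
from bench import r
from h import *
o=np.zeros((600,800,3),np.uint8)
for i,(n,x,y) in enumerate((("scene",235,120),("top",190,170))):
    c=r.camera(n);o[:600,i*400:i*400+400]=cv2.resize(c["image"][y:y+75,x:x+50],(400,600),interpolation=cv2.INTER_CUBIC)
cv2.imwrite("pics/s3.png",cv2.convertScaleAbs(o[:,:,::-1],alpha=1.5))
```

```text
(no output)
```

View pics/s3.png

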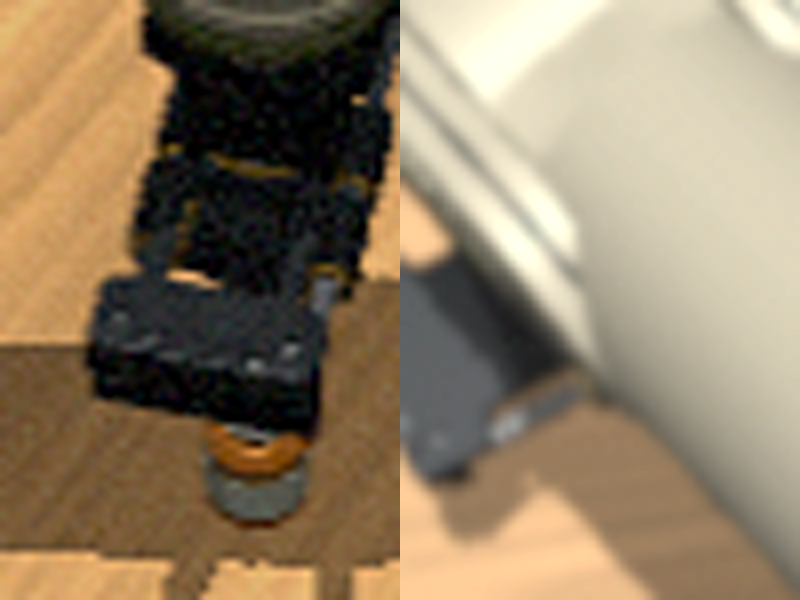

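The bottle is upright and hasn't moved. The body hides the cap, so I'll go down in 1 mm steps and watch for the stop.

```bash
for i in 1 ; do python3 -m crank '[[[0,0,0.5,0,-1],[0,0,1,0,-1]]]' | grep -E "ee_pos|ft"; done; python3 -m crank '[[[0,0,0.5,0,-1],[0,0,1,0,-1]]]'| grep -E "ee_pos|ft"
```

```text
ee_pos: [0.5455, 0.1681, 0.0632]
ft_force: [0.0, -0.2, -0.1]
ee_pos: [0.5455, 0.1681, 0.0622]
ft_force: [-1.0, -0.6, 0.1]
```

There's no force even below home height. I'll lift and check whether the cap moved.

```bash
python3 -m crank '[[[0,0,-3,0,-1],[0,0,-15,0,-1],[0,0,-35,0,-1],[0,0,-55,0,-1],[0,0,-80,0,-1],[0,0,-105,0,-1],[0,0,-125,0,-1],[0,0,-135,0,-1],[0,0,-135,0,-1]]]'
python3 - <<'E'
from bench import r
from h import *
c=r.camera("scene");a=cv2.imread("pics/scene0.png")
im=c["image"][:,:,::-1]
f=lambda i,k:cv2.convertScaleAbs(cv2.resize(i[100:195,235:300],(400,585),interpolation=cv2.INTER_CUBIC),alpha=k)
cv2.imwrite("pics/s4.png",np.hstack([f(a,1.5),f(im,2.)]))
E
```

```text
time: 8.5
ee_pos: [0.5461, 0.1685, 0.199]
eef_rot: [0.985, 0.174, 0.001, -0.0]
ft_force: [-0.3, -1.0, -0.4]
width: 0.0001
grip_force: 0.0
```

View pics/s4.png

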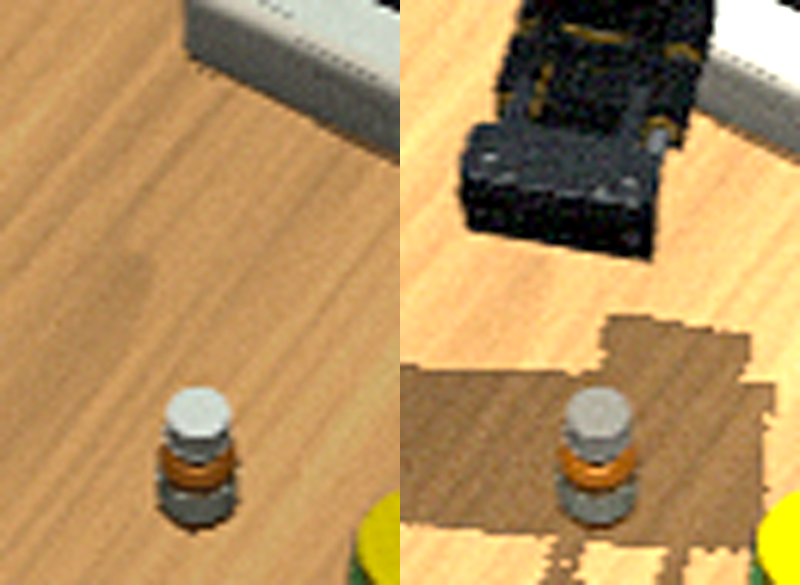

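The cap hasn't moved and the bottle hasn't been disturbed. The gripper body blocks the view of the tips, so I'll turn the gripper 90° to see where they really are.

```bash
python3 -c "
from bench import r;s=r.read_state();print(s['joint_positions'],s['width'])"
python3 -m crank '[[[0,0,0,8,-1],[0,0,0,16,-1],[0,0,0,24,-1],[0,0,0,32,-1],[0,0,0,40,-1],[0,0,0,48,-1],[0,0,0,56,-1],[0,0,0,64,-1],[0,0,0,72,-1],[0,0,0,80,-1],[0,0,0,85,-1],[0,0,0,85,-1]]]'
python3 - <<'E'
from bench import r
from h import *
s=r.read_state();print(s["joint_positions"]);M=R.from_quat(s["eef_rot"]).as_matrix()
c=r.camera("scene");f=192/np.tan(np.radians(c["vfov"])/2)
im=cv2.convertScaleAbs(cv2.resize(c["image"][90:200,215:325],None,fx=5,fy=5,interpolation=cv2.INTER_CUBIC)[:,:,::-1],alpha=1.8)
for d,col in((0,(0,0,255)),(-.019,(0,255,0)),(-.07,(255,0,0))):
    q=R.from_quat(c["attitude"]).inv().apply(s["ee_pos"]+M@[0,0,d]-c["eye"]);p=(q[:2]/q[2]*f+[c["cx"]-215,c["cy"]-90])*5;print(p)
    cv2.circle(im,tuple(int(v) for v in p),4,col,1)
cv2.imwrite("pics/s5.png",im)
E
```

```text
[ 0.20616101  0.28038279 -0.70139585  1.56611353  0.183987    1.36167904
 -1.7352095 ] 0.0003936334929965598
time: 9.75
ee_pos: [0.5418, 0.1632, 0.179]
eef_rot: [0.928, -0.37, -0.021, 0.019]
ft_force: [0.2, -0.1, -2.1]
width: 0.0004
grip_force: 0.0
[-0.81612562  0.27114639  0.53571681  1.60535385 -0.13593129  1.36016987
 -2.59043936]
[252.31659492 274.29376792]
[254.52979782 252.55821101]
[260.75004016 191.47007872]
```

View pics/s5.png

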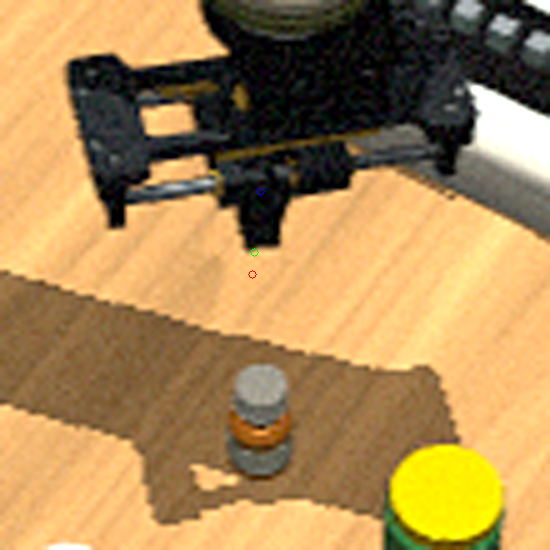

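The fingertip end shows at (262,245), but the reported TCP projects to (252,274), about 25 mm lower. The arm was also held at a joint-7 limit with about 3° of tilt. I'll turn back 25°, let it settle and measure again in both views.

```bash
python3 -m crank '[[[0,0,0,-5,-1],[0,0,0,-10,-1],[0,0,0,-15,-1],[0,0,0,-20,-1],[0,0,0,-25,-1],[0,0,0,-25,-1],[0,0,0,-25,-1],[0,0,0,-25,-1],[0,0,0,-25,-1],[0,0,0,-25,-1]]]'
python3 - <<'E'
from bench import r
from h import *
s=r.read_state();print(s["joint_positions"],s["ee_pos"],s["joint_vel"]);M=R.from_quat(s["eef_rot"]).as_matrix()
o=[]
for n,x,y in(("scene",225,100),("top",185,160)):
    c=r.camera(n);f=192/np.tan(np.radians(c["vfov"])/2)
    im=cv2.convertScaleAbs(cv2.resize(c["image"][y:y+100,x:x+80],None,fx=5,fy=5,interpolation=cv2.INTER_CUBIC)[:,:,::-1],alpha=2)
    for d,col in((0,(0,0,255)),(-.019,(0,255,0)),(-.07,(255,0,0))):
        q=R.from_quat(c["attitude"]).inv().apply(s["ee_pos"]+M@[0,0,d]-c["eye"]);p=(q[:2]/q[2]*f+[c["cx"]-x,c["cy"]-y])*5;print(p)
        cv2.circle(im,tuple(int(v) for v in p),4,col,1)
    o.append(im)
cv2.imwrite("pics/s6.png",np.hstack(o))
E
```

```text
time: 10.8
ee_pos: [0.5425, 0.1636, 0.18]
eef_rot: [0.987, -0.16, -0.024, 0.014]
ft_force: [-0.0, -0.2, 0.5]
width: 0.0007
grip_force: 0.0
[-0.76350668  0.26464368  0.47052814  1.60078885 -0.11824697  1.36012534
 -2.16799212] [0.54245278 0.16360004 0.17999129] [-3.57461984e-03 -8.56405844e-04  2.44681533e-03 -8.25497739e-04
 -3.95758818e-05 -1.23753679e-04  4.48651152e-03]
[203.85917143 223.15361785]
[206.03072716 201.38431379]
[212.13412374 140.1992869 ]
[180.64064882 219.07173853]
[177.18665879 210.04641524]
[167.28900853 184.18371944]
```

View pics/s6.png

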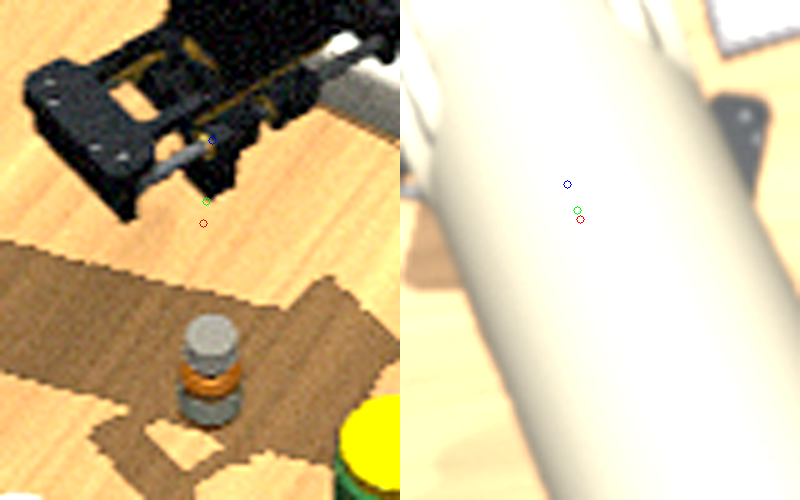

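The offset between the visible tip and the reported TCP persists at rest, with the tip at about (220,196) against (204,223). Next I'll project the known 75×190 mm body outline into both views to see whether the offset is horizontal or vertical.

Run:
```python
from bench import r
from h import *
np.set_printoptions(precision=0,suppress=True)
s=r.read_state();M=R.from_quat(s["eef_rot"]).as_matrix();print(M.round(3))
for n,x,y in(("scene",225,100),("top",185,160)):
    c=r.camera(n);f=192/np.tan(np.radians(c["vfov"])/2)
    pj=lambda P:(lambda q:(q[:2]/q[2]*f+[c["cx"]-x,c["cy"]-y])*5)(R.from_quat(c["attitude"]).inv().apply(P-c["eye"]))+([400,0] if n=="top" else [0,0])
    for z in(-.07,-.1):
      for sx in(-.0375,.0375):
        for sy in(-.095,.095): print(n,z,sx,sy,pj(s["ee_pos"]+M@[sx,sy,z]))
    p0=pj(s["ee_pos"])
    print("px per 10mm world xyz",[pj(s["ee_pos"]+v)-p0 for v in np.eye(3)*.01])
```

```text
[[ 1. -0. -0.]
 [-0. -1. -0.]
 [-0.  0. -1.]]
scene -0.07 -0.0375 -0.095 [308.  11.]
scene -0.07 -0.0375 0.095 [ 17. 181.]
scene -0.07 0.0375 -0.095 [401. 101.]
scene -0.07 0.0375 0.095 [109. 280.]
scene -0.1 -0.0375 -0.095 [313. -28.]
scene -0.1 -0.0375 0.095 [ 17. 143.]
scene -0.1 0.0375 -0.095 [409.  62.]
scene -0.1 0.0375 0.095 [111. 243.]
px per 10mm world xyz [array([16.,  8.]), array([ 10., -13.]), array([  0., -12.])]
top -0.07 -0.0375 -0.095 [362. 224.]
top -0.07 -0.0375 0.095 [744. 292.]
top -0.07 0.0375 -0.095 [396.  80.]
top -0.07 0.0375 0.095 [771. 145.]
top -0.1 -0.0375 -0.095 [349. 209.]
top -0.1 -0.0375 0.095 [743. 278.]
top -0.1 0.0375 -0.095 [385.  61.]
top -0.1 0.0375 0.095 [771. 127.]
px per 10mm world xyz [array([ -2., -19.]), array([-19.,   3.]), array([-1., -4.])]
```

Run:
```python
from bench import r
from h import *
np.set_printoptions(precision=4,suppress=True)
s=r.read_state();M=R.from_quat(s["eef_rot"]).as_matrix();print(M,s["ee_pos"])
c=r.camera("scene");f=192/np.tan(np.radians(c["vfov"])/2)
pj=lambda P:(lambda q:(q[:2]/q[2]*f+[c["cx"],c["cy"]]))(R.from_quat(c["attitude"]).inv().apply(P-c["eye"]))
print("base",onz(c,(91,143),.01),onz(r.camera("top"),(305,375),.01))
p=np.array([.5461,.1685,.199]);M4=R.from_quat([.985,.174,0,0]).as_matrix()
for sx in(-.0375,.0375): print("s4 pred",pj(p+M4@[sx,.095,-.07]))
print("s4 seen (246,136.6) (276,141.9)")
```

```text
[[ 0.9479 -0.3145 -0.0509]
 [-0.3158 -0.9486 -0.0193]
 [-0.0422  0.0344 -0.9985]] [0.5425 0.1637 0.1801]
base [ 0.0167 -0.0146  0.01  ] [ 0.064  -0.0015  0.01  ]
s4 pred [244.5968 149.2065]
s4 pred [274.9465 154.8193]
s4 seen (246,136.6) (276,141.9)
```

Camera calibration checks out against the robot base. The visible gripper sits higher than its reported pose by a few cm in every pose, and its sideways position is good to about 4 mm. That explains the missing contact, so I'll descend by force, compensating for the 3° tilt.

```bash
python3 -m crank '[[[0,-1,15,0,-1],[0,-2,40,0,-1],[1,-3,65,0,-1],[1,-4,85,0,-1],[2,-5,98,0,-1],[2,-5,104,0,-1],[2,-5,106,0,-1],[2,-5,106,0,-1],[2,-5,106,0,-1],[2,-5,106,0,-1]]]'
python3 - <<'E'
from bench import r
from h import *
s=r.read_state();c=r.camera("scene");f=192/np.tan(np.radians(c["vfov"])/2)
q=R.from_quat(c["attitude"]).inv().apply(s["ee_pos"]-c["eye"]);print(s["ee_pos"],s["eef_rot"],q[:2]/q[2]*f+[c["cx"],c["cy"]])
cv2.imwrite("pics/s7.png",cv2.convertScaleAbs(cv2.resize(c["image"][120:195,220:320],None,fx=8,fy=8,interpolation=cv2.INTER_CUBIC)[:,:,::-1],alpha=2.5))
E
```

```text
time: 12.1
ee_pos: [0.541, 0.1658, 0.0747]
eef_rot: [0.987, -0.16, -0.023, 0.013]
ft_force: [-0.1, -0.9, 0.1]
width: 0.0007
grip_force: 0.0
[0.54103535 0.16583093 0.07471436] [ 0.98680959 -0.15968514 -0.02311229  0.01316509] [265.53413319 166.56758339]
```

View pics/s7.png

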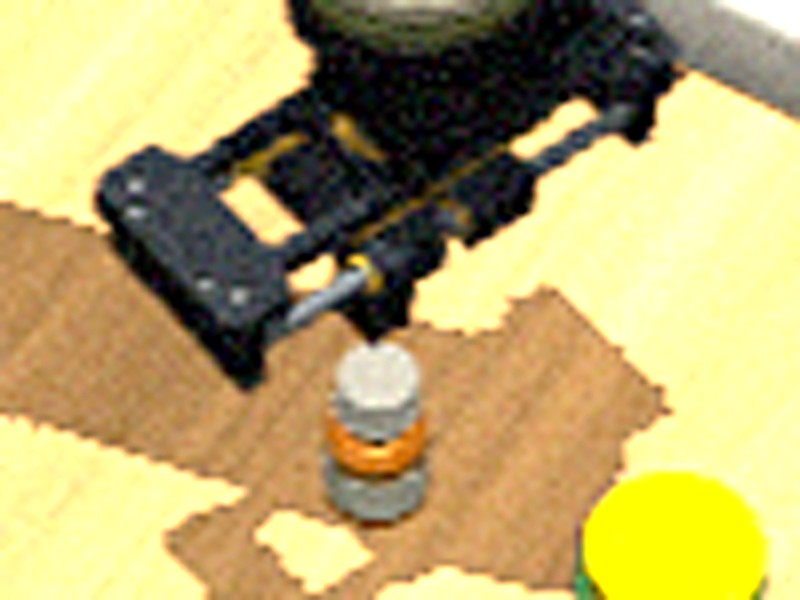

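The tip's lowest corner is at (375,340) and the cap-top centre is at (377,375) in the crop, so the tip is above the cap in line with it. I'll continue down, gently and in small steps.

```bash
python3 -m crank '[[[0,0,3,0,-1],[0,0,6,0,-1],[0,0,9,0,-1],[0,0,12,0,-1],[1,-1,15,0,-1],[1,-1,18,0,-1],[1,-1,20,0,-1],[1,-1,20,0,-1],[1,-1,20,0,-1]]]'
cat > w.py <<'E'
from bench import r
from h import *
import sys
x,y=int(sys.argv[1]),int(sys.argv[2])
c=r.camera("scene");v=c["image"].max(2)[y-12:y+14,x-12:x+13]//10;sat=np.ptp(c["image"],2)[y-12:y+14,x-12:x+13]
for a,b in zip(v,sat): print("".join("#" if i<3 else ("o" if j<25 else ".") for i,j in zip(a,b)))
s=r.read_state();print(s["ee_pos"],s["ft_force"])
E
python3 w.py 267 167
```

```text
time: 13.05
ee_pos: [0.5408, 0.1659, 0.0539]
eef_rot: [0.987, -0.16, -0.024, 0.014]
ft_force: [-0.8, -0.7, 0.3]
width: 0.0005
grip_force: 0.0
#oo########ooo######.....
o####o#####oooo#####.....
###o...#...#o#######.....
##o....#oo..o######......
#......oooo..####........
#o...oooooo..####........
oo..oooo########o........
##ooooo#########.........
#ooooo..########.........
##ooo...o#######.........
ooo.....oo###oooo........
o......oooo#ooooo........
.......oooooooooo........
.......oooooooooo........
.......ooooooooooo.......
.......oooooooooo........
.......ooooooooooo.......
.......oooooooooo........
........oooooooo.........
..........ooooo..........
............#............
.........................
.....oo..................
......oo.........oo......
......oo........oo.......
......ooooo...oooo.......
[0.54089545 0.16589081 0.05402474] [ 0.43385355 -0.09126695 -0.65266115]
```

The tip is centred over the cap, with finger columns 263–270 and cap columns 262–271. I expect contact about 10 mm lower.

```bash
python3 -m crank '[[[0,0,2,0,-1],[0,0,4,0,-1],[0,0,6,0,-1],[0,0,8,0,-1],[0,0,8,0,-1]]]'|grep -E "ee_pos|ft"
for i in 1; do python3 -m crank '[[[0,0,1,0,-1],[0,0,2,0,-1],[0,0,2,0,-1]]]'|grep -E "ee_pos|ft"; done
python3 -m crank '[[[0,0,1,0,-1],[0,0,2,0,-1],[0,0,2,0,-1]]]'|grep -E "ee_pos|ft"
python3 w.py 267 167
```

```text
ee_pos: [0.5401, 0.1657, 0.0456]
ft_force: [-0.4, -0.2, 0.4]
ee_pos: [0.5402, 0.1657, 0.0438]
ft_force: [0.9, 0.6, 0.5]
ee_pos: [0.5401, 0.1656, 0.0418]
ft_force: [-0.0, -0.1, 0.1]
...#oooo####o#######oo.##
..oooo####..########o..##
oooo################..##.
#oo#########oooo####.....
#####oo##.ooooo#####.....
####...##o.#o######......
#o.....#oo..######o......
#.....ooooo.#####........
#...ooooo#..####.........
#..ooooo########.........
#ooooo##########o........
#oooo..o########o........
oooo...oo#####ooo........
oo.....ooo##ooooo........
o......oooo#oooooo.......
......ooooooooooo........
.......ooooooooooo.......
.......oooooooooo........
........oooooooo.........
..........ooooo..........
............#............
.....o...................
.....oo..................
.....oo..........o.......
.....ooo.......oooo......
......oooo....oooo.......
[0.54007506 0.16565647 0.0418234 ] [ 0.29771797 -0.99313098  0.51714655]
```

```bash
for i in 1; do
python3 -m crank '[[[1,0,1,0,-1],[1,0,2,0,-1],[1,0,2,0,-1]]]'|grep -E "ee_pos|ft"
python3 -m crank '[[[0,0,1,0,-1],[0,0,2,0,-1]]]'|grep -E "ee_pos|ft"
python3 -m crank '[[[0,0,1,0,-1],[0,0,2,0,-1]]]'|grep -E "ee_pos|ft"
done; python3 w.py 267 167
```

```text
ee_pos: [0.5412, 0.1653, 0.04]
ft_force: [-0.1, 0.3, -0.2]
ee_pos: [0.5413, 0.1653, 0.0381]
ft_force: [0.7, -1.2, 3.0]
ee_pos: [0.5411, 0.1653, 0.036]
ft_force: [1.0, -0.4, 2.9]
.o#####ooo####.o####o..##
..####o#o####.#####oo#.o#
...#ooo####..#######oo..#
..ooo####oo#########o####
oooo#####o##o#######.....
oo########oooooo####.....
o###o..#...o#o######.....
###....##o..########.....
#o....ooooo.o####o.......
oo...oooooo..###o........
#o..oooo###o####.........
##ooooo#########.........
#ooooo.o########o........
#oooo..oo######oo........
ooo....ooo###oooo........
##.....oooo#ooooo........
.......oooooooooo........
.......oooooooooo........
.......ooooooooo.........
.........oooooo..........
...........oo............
.........................
.....oo..................
.....oo..........oo......
.....oooo....o..oo.......
......ooooo...oooo.......
[0.54099144 0.16526619 0.03582625] [ 1.3202247  -0.3533426   3.24261285]
```

The force rises to the expected 3 N drag at a reported z of about 0.039, so this is contact. I'll push on in small steps to the stop.

```bash
python3 -m crank '[[[0,0,1,0,-1],[0,0,2,0,-1],[0,0,3,0,-1]]]'|grep -E "ee_pos|ft"
python3 -m crank '[[[0,0,0.5,0,-1],[0,0,1,0,-1]]]'|grep -E "ee_pos|ft"
python3 -m crank '[[[0,0,0.5,0,-1],[0,0,1,0,-1]]]'|grep -E "ee_pos|ft"
```

```text
ee_pos: [0.5407, 0.1652, 0.0329]
ft_force: [1.9, -0.5, 3.3]
ee_pos: [0.5406, 0.1652, 0.0318]
ft_force: [0.6, 0.4, 3.0]
ee_pos: [0.5406, 0.1651, 0.0309]
ft_force: [0.2, -0.2, 2.9]
```

```bash
python3 -m crank '[[[0,0,0.5,0,-1],[0,0,0.5,0,-1]]]'|grep -E "ee_pos|ft"
```

```text
ee_pos: [0.5409, 0.1652, 0.0306]
ft_force: [2.4, -0.7, 4.3]
```

```bash
python3 -m crank '[[[0,0,0.4,0,-1],[0,0,0.4,0,-1]]]'|grep -E "ee_pos|ft"
```

```text
ee_pos: [0.5411, 0.1653, 0.0305]
ft_force: [1.7, -0.2, 6.1]
```

```bash
python3 -m crank '[[[0,0,0.6,0,-1],[0,0,0.6,0,-1]]]'|grep -E "ee_pos|ft"
```

```text
ee_pos: [0.5413, 0.1653, 0.0304]
ft_force: [1.3, -0.2, 10.8]
```

The hard stop is confirmed: z holds at 0.0304 while the force climbs to 10.8 N. The small cap is home, so I'll rise and move over the medium bottle.

```bash
python3 -m crank '[[[0,0,-2,0,-1],[0,0,-8,0,-1],[-1,1,-20,0,-1],[-2,1,-40,0,-1],[-3,2,-60,0,-1],[-4,3,-80,0,-1],[-4,3,-94,0,-1],[-4,3,-100,0,-1],[-4,3,-100,0,-1]]]'|grep -E "time|ee_pos|ft"
python3 -m crank '[[[2,7,0,0,-1],[5,24,1,0,-1],[11,47,1,0,-1],[16,70,2,0,-1],[21,93,2,0,-1],[26,116,3,0,-1],[32,140,4,0,-1],[37,163,4,0,-1],[42,186,5,0,-1],[48,210,5,0,-1],[53,233,6,0,-1],[58,256,7,0,-1],[64,280,7,0,-1],[69,303,8,0,-1],[74,324,8,0,-1],[77,337,9,0,-1],[78,343,9,0,-1],[78,343,9,0,-1],[78,343,9,0,-1]]]'
python3 - <<'E'
from bench import r
from h import *
s=r.read_state();M=R.from_quat(s["eef_rot"]).as_matrix();print(M.round(4))
t=r.camera("top");c=r.camera("scene")
for n,cam,p in(("top",t,(222,210)),("scene",c,(267,168))):
    print(n,blob(cam,p,11)[0],onz(cam,blob(cam,p,11)[0],.064))
print((M.T@(np.array([.507,-.185,.06])-s["ee_pos"])*1000).round(1), s["joint_positions"])
E
python3 w.py 181 248
```

```text
time: 17.2
ee_pos: [0.5411, 0.1656, 0.1301]
ft_force: [1.1, 1.2, 0.2]
time: 19.1
ee_pos: [0.5065, -0.1838, 0.1288]
eef_rot: [0.987, -0.159, -0.024, 0.013]
ft_force: [-0.3, 0.5, 0.5]
width: 0.0008
grip_force: 0.0
[[ 0.9482 -0.3136 -0.0513]
 [-0.3149 -0.9489 -0.0188]
 [-0.0428  0.034  -0.9985]]
top [222.57692308 210.93269231] [0.54530536 0.16699492 0.064     ]
scene [266.69565217 168.39130435] [0.54325319 0.16863469 0.064     ]
[ 3.8 -1.4 68.7] [-0.33780266  0.25009896  0.67454487  1.75943958 -0.12836639  1.23087634
 -1.52038831]
############.............
############.............
oo##########.............
#o##########.............
############.............
##########...............
###o####o................
##....#..................
......o..................
.........................
.........................
.........oooooooo........
.......ooooooooooo.......
......ooooooooooooo......
......ooooooooooooo......
......ooooooooooooo......
......oooooooooooooo.....
.....ooooooooooooooo.....
.....oooooooooooooooo....
.....ooooooooooooooo.....
......oooooooooooooo.....
......oooooooooooooo.....
......oooooooooooooo.....
......ooooooooooooo......
.......oooooooooooo......
.......ooooooooooo.......
[ 0.50671531 -0.18374182  0.12894667] [ 1.01214475  0.71032533 -0.1929055 ]
```

The small cap measures home and in place in both views. Now I'll descend on the medium cap, where contact should come near a reported 0.057 and home at 0.0474.

```bash
python3 -m crank '[[[1,0,6,0,-1],[1,0,18,0,-1],[2,-1,32,0,-1],[2,-1,44,0,-1],[3,-1,53,0,-1],[3,-2,57,0,-1],[3,-2,59,0,-1],[3,-2,59,0,-1],[3,-2,59,0,-1]]]'
python3 w.py 181 248
```

```text
time: 20.15
ee_pos: [0.5072, -0.185, 0.0703]
eef_rot: [0.987, -0.16, -0.023, 0.014]
ft_force: [0.6, 0.4, -0.3]
width: 0.001
grip_force: 0.0
#..#############o#o######
################o########
#########################
#############.###########
##########o##############
#########oo###.o#########
########.####oo.o########
######.o#####oooo######o.
#####..#####ooo########..
###..##########...##o....
##.o###########..###.....
..############ooo........
##o###########oooo.......
##o############ooo.......
..ooo##########oooo......
o.ooo##########oooo......
oo.o#########ooooooo.....
oo..#######ooooooooo.....
o...###oo#oooooooooo.....
....#ooooooooooooooo.....
.....ooooooooooooooo.....
......oooooooooooooo.....
.....ooooooooooooooo.....
......ooooooooooooo......
.......oooooooooooo......
.......ooooooooooo.......
[ 0.50724272 -0.18502556  0.07034251] [ 0.68012197  0.21013032 -0.24534796]
```

The tip is about 2–3 px left of the medium cap's centre. I'll nudge it (+3,+2 mm in world axes) and go down.

```bash
python3 -m crank '[[[1,-1,2,0,-1],[2,-2,4,0,-1],[3,-3,7,0,-1],[3,-3,9,0,-1],[3,-3,11,0,-1],[3,-3,11,0,-1]]]'|grep -E "ee_pos|ft"
python3 w.py 181 248
python3 -m crank '[[[0,0,1,0,-1],[0,0,2,0,-1],[0,0,3,0,-1],[0,0,4,0,-1]]]'|grep -E "ee_pos|ft"
```

```text
ee_pos: [0.5099, -0.1833, 0.0584]
ft_force: [0.5, 0.9, 0.7]
o...###################o#
#....################o###
##...o##############o####
####oo###################
#################o#######
###############.#########
#########################
############.###.o#######
###########o####..o######
#########.o#####ooo######
ooo#####o####oooooo#####o
o#####..#########o.####o.
o####o###########o.o##...
###..#######o###oo..o....
####o###########ooo......
.o#ooo###########oo......
....ooo##########ooo.....
....ooo##########ooo.....
.ooo.o#########oooooo....
oooo..#######ooooooo.....
ooo...###oo#oooooooo.....
ooo...#ooooooooooooo.....
......oooooooooooooo.....
......ooooooooooooo......
.......oooooooooooo......
.......ooooooooooo.......
[ 0.50999797 -0.18329293  0.05854068] [-0.26629074 -0.21535609  0.93220714]
ee_pos: [0.5102, -0.1833, 0.0549]
ft_force: [0.5, 0.5, 3.8]
```

Contact came as predicted, at 3 N drag. I'll press on to the stop.

```bash
python3 -m crank '[[[0,0,1,0,-1],[0,0,2,0,-1],[0,0,3,0,-1],[0,0,4,0,-1],[0,0,5,0,-1],[0,0,6,0,-1]]]'|grep -E "ee_pos|ft"
python3 -m crank '[[[0,0,0.5,0,-1],[0,0,1,0,-1]]]'|grep -E "ee_pos|ft"
```

```text
ee_pos: [0.5099, -0.1834, 0.0487]
ft_force: [0.9, -0.2, 3.1]
ee_pos: [0.5097, -0.1835, 0.0477]
ft_force: [1.9, 1.3, 3.5]
```

```bash
python3 -m crank '[[[0,0,0.5,0,-1],[0,0,0.6,0,-1]]]'|grep -E "ee_pos|ft"
```

```text
ee_pos: [0.5101, -0.1834, 0.0475]
ft_force: [1.8, 1.8, 6.6]
```

```bash
python3 -m crank '[[[0,0,0.6,0,-1],[0,0,0.6,0,-1]]]'|grep -E "ee_pos|ft"
```

```text
ee_pos: [0.5102, -0.1834, 0.0474]
ft_force: [-0.2, 1.9, 11.6]
```

The medium cap is home, with the stop at 0.0474 exactly as predicted. Next is the large bottle.

```bash
python3 -m crank '[[[0,0,-2,0,-1],[0,0,-8,0,-1],[-1,1,-20,0,-1],[-2,1,-40,0,-1],[-3,2,-60,0,-1],[-3,3,-74,0,-1],[-3,3,-80,0,-1],[-3,3,-80,0,-1]]]'|grep -E "time|ee_pos|ft"
python3 -m crank '[[[-1,-7,0,0,-1],[-4,-22,-1,0,-1],[-7,-42,-1,0,-1],[-10,-62,-2,0,-1],[-14,-82,-2,0,-1],[-17,-102,-3,0,-1],[-20,-122,-3,0,-1],[-24,-142,-4,0,-1],[-26,-157,-4,0,-1],[-28,-166,-5,0,-1],[-28,-169,-5,0,-1],[-28,-169,-5,0,-1],[-28,-169,-5,0,-1]]]'|grep -E "time|ee_pos|ft"
python3 -m crank '[[[0,0,5,0,-1],[1,-1,15,0,-1],[1,-1,25,0,-1],[1,-1,30,0,-1],[1,-1,32,0,-1],[1,-1,32,0,-1],[1,-1,32,0,-1]]]'
python3 w.py 228 204
```

```text
time: 23.25
ee_pos: [0.5102, -0.1839, 0.1273]
ft_force: [0.4, 0.4, -0.6]
time: 24.55
ee_pos: [0.5366, -0.0156, 0.127]
ft_force: [-0.5, -0.7, 0.1]
time: 25.25
ee_pos: [0.5365, -0.0146, 0.0952]
eef_rot: [0.987, -0.16, -0.023, 0.014]
ft_force: [0.1, -0.1, 0.5]
width: 0.0004
grip_force: 0.0
#oooo####.o#######oooo###
#oo#####..#########o..###
#o####..##########o..##o.
########oo########o......
##o#####oooo######o......
o...#..ooooo######o......
.....o..ooo######o.......
....ooo..########........
...ooooo.o######ooo......
.ooooooo.#######oooo.....
oooooooo########oooo.....
ooooooooo#####ooooooo....
oo..oooooo##ooooooooo....
o...ooooooo#ooooooooo....
...oooooooooooooooooo....
...ooooooooooooooooooo...
....ooooooooooooooooo....
....oooooooooooooooooo...
....oooooooooooooooooo...
....oooooooooooooooooo...
.....oooooooooooooooo....
....ooooooooooooooooo....
.....ooooooooooooooo.....
......ooooooooooooo......
.......ooooooooooo.......
.........oooooooo........
[ 0.53655235 -0.01454162  0.0952899 ] [ 0.26200856 -0.33719751  0.36924459]
```

The tip is well centred over the large cap. I'm descending to contact, expected at 0.074 or a little below, with home at 0.0644.

```bash
python3 -m crank '[[[0,0,5,0,-1],[1,-1,10,0,-1],[1,-1,15,0,-1],[1,-1,18,0,-1],[1,-1,20,0,-1],[1,-1,21,0,-1],[1,-1,22,0,-1],[1,-1,23,0,-1],[1,-1,24,0,-1],[1,-1,25,0,-1]]]'|grep -E "time|ee_pos|ft"
python3 -m crank '[[[0,0,1,0,-1],[0,0,2,0,-1],[0,0,3,0,-1],[0,0,4,0,-1],[0,0,4.5,0,-1]]]'|grep -E "ee_pos|ft"
```

```text
time: 26.3
ee_pos: [0.5365, -0.0144, 0.0701]
ft_force: [-0.3, -0.4, 2.6]
ee_pos: [0.5363, -0.0144, 0.0654]
ft_force: [1.2, -0.1, 2.9]
```

```bash
python3 -m crank '[[[0,0,0.5,0,-1],[0,0,1,0,-1],[0,0,1,0,-1]]]'|grep -E "ee_pos|ft"
```

```text
ee_pos: [0.5363, -0.0144, 0.0646]
ft_force: [1.7, 1.4, 2.7]
```

```bash
python3 -m crank '[[[0,0,0.5,0,-1],[0,0,0.8,0,-1]]]'|grep -E "ee_pos|ft"
```

```text
ee_pos: [0.5365, -0.0144, 0.0644]
ft_force: [-0.9, 1.6, 12.0]
```

The large cap is at its stop (12 N at 0.0644). I'll rise clear, check positions and hand in.

```bash
python3 -m crank '[[[0,0,-2,0,-1],[0,0,-8,0,-1],[-1,1,-20,0,-1],[-2,1,-40,0,-1],[-3,2,-60,0,-1],[-3,3,-74,0,-1],[-3,3,-80,0,-1],[-3,3,-80,0,-1],[-3,3,-80,0,-1]]]'|grep -E "time|ee_pos|ft"
python3 - <<'E'
from bench import r
from h import *
c=r.camera("scene")
for n,p,w,h in(("s",(267,168),11,.064),("m",(181,256),13,.081),("l",(229,209),14,.098)):
    b,_=blob(c,p,w);print(n,b,onz(c,b,h))
E
```

```text
time: 28.2
ee_pos: [0.5358, -0.0148, 0.1431]
ft_force: [-0.2, -0.8, -0.4]
s [267.015625 168.546875] [0.54431101 0.16867723 0.064     ]
m [180.8974359  254.40384615] [ 0.51018931 -0.18247256  0.081     ]
l [221.6 211.6] [ 0.53088253 -0.0319066   0.098     ]
```

```bash
python3 w.py 228 208; python3 -c "
from bench import r;print(r.close_job())"
```

```text
.........................
.........................
.........................
.........................
...........oooo..........
........oooooooooo.......
.......oooooooooooo......
......oooooooooooooo.....
.....oooooooooooooooo....
....oooooooooooooooo.....
....ooooooooooooooooo....
....ooooooooooooooooo....
....oooooooooooooooooo...
....oooooooooooooooooo...
....oooooooooooooooooo...
....oooooooooooooooooo...
....oooooooooooooooooo...
....oooooooooooooooooo...
....ooooooooooooooooo....
.....oooooooooooooooo....
.....ooooooooooooooo.....
......ooooooooooooo......
........ooooooooo........
..........ooooo..........
.........................
.........................
[ 0.53572286 -0.0148789   0.14288627] [0.50283036 0.5380645  0.19377606]
the job is handed in; nothing more can be done
None
```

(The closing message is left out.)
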